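# Gauge specimen carriers on a flip-stop loading jig

### The arm

A 6-joint arm with a two-finger parallel gripper is mounted at the origin on the work surface. World frame = base frame: x ahead of the robot, y to its left, z up, the work surface at z = 0. Lengths are in m, angles in rad, forces in N, time in s.
With the tool pointing down it reaches from about 0.325 to 0.775 m from the base axis. Payload 9.3 kg.
Tool frame: the origin (TCP) lies midway between the tips of the shut fingers; the grasp point (between the pads) lies 19 mm behind it; z points along the fingers, y is the line along which they close (so a half turn about z gives the same grasp; the last joint's range is limited). The gripper opens to 85 mm and grips with 20 to 120 N. Pads are 22 mm wide; open, the fingers measure 114 mm over their backs; the gripper's body (76 mm by 85 mm) begins 54 mm behind the grasp point. The pads swing forward as they close: fully open they stand 13 mm farther back than shut.
Start: joints at [-0.153, 0.259, 0.021, 1.334, 0, 1.418], TCP at [0.55, -0, 0.231] pointing down, gripper open.
Joint ranges: [-3.04, 3.04], [-0.91, 1.82], [-1.04, 1.36], [-1.92, 1.95], [-1.52, 1.45], [-3.14, 3.14]. Speed limits (rad/s): [2.22, 2.22, 2.79, 3.14, 3.14, 3.14].

### API

Orientations are given as a unit quaternion [x, y, z, w].
In Python, from station import r, jaws, solver, get_state, viewer, ticket gives the robot as it stands. Calls block until the motion is done:
- r.reach(position, orientation): joint-space move of the TCP to a pose.
- r.move_straight(position, rate=0.15, frame=None, guard=None): straight line of the TCP; frame=None keeps the orientation; rate is the mean speed in m/s. With guard (N) it stops when the force on the tool has changed by that much, and returns True; else False.
- r.move_j(angles): joint-space move.
- jaws.gripper_open() and jaws.gripper_close(effort=None): open the fingers fully, or close them until they stop; effort is the grip in N (None keeps the last).
- r.dwell(seconds).
- solver.solve_ik(position, orientation): joint angles nearest the present ones, or None.
- get_state(): the state.
- viewer.grab_frame(name): name is "scene" or "side" or "wrist"; returns the picture (420x560x3 uint8, blue, green, red); there is no depth.
- viewer.calibration(name): a dict with "mtx" (3x3 intrinsics, pixels), "pose" (4x4, takes a point from camera to world coordinates). Camera axes: x right, y down, z forward; pixel columns grow to the right and rows downward; lengths in m; the calibration is good to about 2 mm. A picture is of the moment at which its call begins: read the wrist's pose just before it. calibration takes no time and is no camera call; for the wrist camera it gives the pose at the moment of the call.
A pose or a line that the arm cannot do raises r.PlanningError and nothing moves.
- ticket.sign_off(): hands the job in; it is judged then, once.
The state is a dict: "time": time; "joint_positions": joint angles; "qvel": joint speeds; "effort": joint torques, N m; "eef_pos": TCP position; "orientation": TCP orientation; "force": force on the tool from outside, world axes, zero at the start; "torque": the same for the moment, N m; "grip_width": opening from 0.0 (shut) to 1.0 (fully open); "gripper_force": force on a finger pad.
Only numpy, scipy, OpenCV 4.12 (cv2) and the standard library are available. Lean on these libraries where they do the work, as an engineer would, in place of code of your own. Each camera call takes 0.05 s, during which the arm holds its last target. There are 200 camera calls.

### The job

Get the loading jig ready for the microscope: first move whatever has been left lying on its bed (slide box, lidded pot) into the steel tray, then flip the stop fully down onto the fence. Set all the specimen carriers on the bed side by side, each with one short end flush against the fence, the first one's long side against the stop and each next one tight against the one before; with the row gauged, flip the stop fully up again and leave the carriers where they are. Do not disturb the other things on the bench.

Things in the scene. Friction and masses are not known exactly. Their poses are not given: they have to be found in the camera images.
- jig: the loading jig, fixed: aluminium bed plate 110 x 340 mm with its top 15 mm above the worktop, and a steel fence bar along its far edge, 16 mm thick, 18 mm higher than the bed. Origin on the worktop; x points across the bed to the fence, y along the fence, z up. The bed spans x -59 to +50 mm, y -170 to +170 mm; the fence's face is at x = +50 mm.
- stop_clamp: black clamp of the flip stop, fixed behind the fence, 40 mm high, its place along the fence varies. Axes as the jig's. Origin on the bed's top, where the fence face (x = 0) meets the stop's gauging side (y = 0); carriers go on the -y side. Hinge axis parallel to y at x = 35, z = 30 mm. A seated carrier's centre: x = -38, z = 24, y = -25 mm (first), then -75, -125, -175.
- leaf (a joint): angle of the flip stop's steel leaf (rad): 0 = fully down, its 14 mm thick arm on the fence (clamp y 0 to 14 mm) and its foot across the bed (clamp x -6 to -62 mm, 2 mm clear of the bed); grows as it swings up; 1.57 = upright, 1.75 = fully up, leaning slightly back. Friction hinge: stays where it is left, takes about 2 N at the bar.
- leaf_bar (a point): gripping point of the leaf's round black bar (12 mm diameter, parallel to the clamp's y, 105 mm from the hinge axis, at the leaf's free end), which sticks out beyond the arm on the +y side, clamp y 14 to 62 mm. The point is on the bar's axis at clamp y = 38 mm and moves with the leaf: clamp x = 35 - 105 cos(angle), z = 30 + 105 sin(angle) mm.
- slide_box_c (a point): closed grey slide box 50 (its x) x 90 (its y) x 30 mm high, on the bed at the start, absent in some starts; the point is its centre, 15 mm up. 0.12 kg.
- pot_c (a point): squat lidded white pot, black lid 53 mm diameter, 44 mm high, on the bed at the start, absent in some starts; the point is its centre, 22 mm up. 0.1 kg.
- tray: open steel tray, fixed, left of the jig: 260 (x) x 180 (y) x 25 mm high, walls and floor 4 mm thick. Origin at the centre of its underside, on the worktop.
- carrier0_c (a point): specimen carrier, absent in some starts: aluminium block 76 (its x) x 50 (y) x 20 mm high with two round dark mounts in its top and, across the middle, an upright dark grip rib 12 (x) x 36 (y) mm whose top is 48 mm over the underside. 0.25 kg. The point is its centre, 24 mm above the underside; z up. Either end may face the fence. It starts on the worktop right of the jig.
- carrier1_c (a point): specimen carrier, absent in some starts: aluminium block 76 (its x) x 50 (y) x 20 mm high with two round dark mounts in its top and, across the middle, an upright dark grip rib 12 (x) x 36 (y) mm whose top is 48 mm over the underside. 0.25 kg. The point is its centre, 24 mm above the underside; z up. Either end may face the fence. It starts on the worktop right of the jig.
- carrier2_c (a point): specimen carrier, absent in some starts: aluminium block 76 (its x) x 50 (y) x 20 mm high with two round dark mounts in its top and, across the middle, an upright dark grip rib 12 (x) x 36 (y) mm whose top is 48 mm over the underside. 0.25 kg. The point is its centre, 24 mm above the underside; z up. Either end may face the fence. It starts on the worktop right of the jig.
- carrier3_c (a point): specimen carrier, absent in some starts: aluminium block 76 (its x) x 50 (y) x 20 mm high with two round dark mounts in its top and, across the middle, an upright dark grip rib 12 (x) x 36 (y) mm whose top is 48 mm over the underside. 0.25 kg. The point is its centre, 24 mm above the underside; z up. Either end may face the fence. It starts on the worktop right of the jig.
- petri_c (a point): loose white closed culture dish, 92 mm diameter, 17 mm high, lying among the carriers; the point is 8 mm up at its centre. A bystander: leave it where it is.
- wash_bottle: white bottle, 60 mm diameter, 150 mm high, standing beyond the tray; origin at the centre of its underside. A bystander: leave it where it is.
- beaker: white beaker, 70 mm diameter, 85 mm high, standing beyond the jig's right end; origin at the centre of its underside. A bystander: leave it where it is.
There are look-alikes about, which are no part of the job. What is shaped like the part that bears carrier1_c but orange is not meant.

How it is judged:
By the outcome, as a careful person would: the job done as asked, in the order asked, and still so for the second after the job is handed in, with the robot touching nothing.
Of carrier0, carrier1, carrier2, carrier3 only 3 to 4 are there at a start; the rules pass over those that are not, and their reading is None.
Of slide_box, pot only 1 to 2 are there at a start; the rules pass over those that are not, and their reading is None.
At some moment in a run one of carrier0, carrier1, carrier2, carrier3 may be knocked a few centimetres aside while the robot is not near it.
Once in a run the grip may slacken for a moment while it holds something.
It also fails if it takes over 210 s, if anything falls off the work surface, if the arm or the gripper's body presses on something with over 40 N, if the wrist force passes 120 N, or if a joint passes its speed limit or range.

## Working session

There is one attempt and no reset: what is moved stays moved. The work goes in short steps, each a Python script; the robot and the scene stay as the last script left them, time stands still between calls to the robot, and variables do not carry over. Pictures are saved under pics/ and viewed, at most 14 in all, crops included, and the job is handed in when it is done.

```bash
ls; mkdir -p pics
python3 - <<'E'
from station import *
import cv2,numpy as np
for n in ("scene","side"):
    im=viewer.grab_frame(n); cv2.imwrite(f"pics/{n}0.png",im)
    c=viewer.calibration(n); print(n,np.round(c["mtx"],1).tolist(),np.round(c["pose"],3).tolist())
print(get_state())
print(np.round(viewer.calibration("wrist")["pose"],3).tolist())
E
```

```text
pics
scene [[380.9, 0.0, 274.9], [0.0, 380.9, 217.5], [0.0, 0.0, 1.0]] [[-0.217, 0.722, -0.657, 1.093], [0.976, 0.148, -0.159, 0.096], [-0.018, -0.676, -0.737, 0.753], [0.0, 0.0, 0.0, 1.0]]
side [[469.8, 0.0, 276.8], [0.0, 469.8, 209.0], [0.0, 0.0, 1.0]] [[0.931, -0.274, 0.242, 0.165], [-0.365, -0.707, 0.606, -0.842], [0.005, -0.652, -0.758, 1.094], [0.0, 0.0, 0.0, 1.0]]
{'time': 0.1, 'joint_positions': array([-1.52583790e-01,  2.59127016e-01,  2.08463139e-02,  1.33368204e+00,
       -1.73446239e-05,  1.41819700e+00]), 'qvel': array([-0.00030849, -0.00097676,  0.00271047, -0.00079778,  0.00113895,
        0.00036057]), 'effort': array([ 3.14176716e-03, -5.56694484e+01,  3.45071769e+01,  1.17344077e-02,
       -2.28166823e-04,  1.16645586e-05]), 'eef_pos': array([5.49757970e-01, 3.62725286e-05, 2.30734847e-01]), 'orientation': array([ 7.07101165e-01,  7.07112157e-01, -3.51908342e-04, -4.65153101e-04]), 'force': array([-0.30137563,  0.02722033, -0.0658221 ]), 'torque': array([ 0.01137249, -0.04505085,  0.01673864]), 'gripper_force': 0.0, 'grip_width': 1.0019235622535043}
[[1.0, -0.0, -0.001, 0.551], [-0.0, -0.958, -0.286, 0.073], [-0.001, 0.286, -0.958, 0.373], [0.0, 0.0, 0.0, 1.0]]
```

View pics/scene0.png

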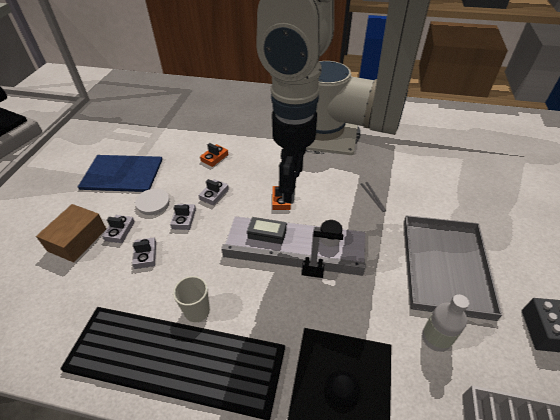

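View pics/side0.png

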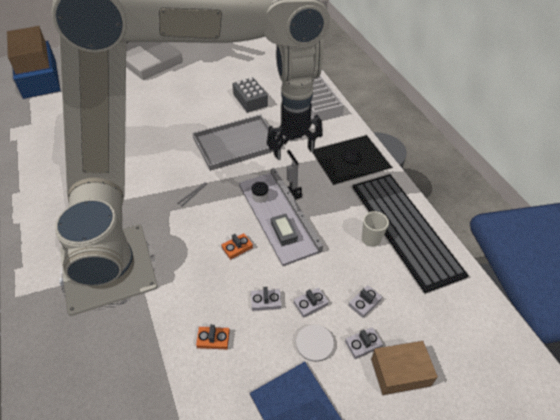

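The scene shows four grey carriers at scene px (117,228), (143,252), (183,216) and (213,191). Two orange look-alikes at (214,154) and (283,198) are not meant. The slide box is at (268,228), the pot at (331,228), and the stop is up with its clamp at (313,268). The tray is on the right at (450,265).

```bash
cat > h.py <<'E'
from station import r,jaws,solver,get_state,viewer,ticket
import cv2,numpy as np
from scipy.spatial.transform import Rotation as R
def cast(cal,px,z):
    K,T=cal["mtx"],np.array(cal["pose"]); px=np.atleast_2d(px).astype(float)
    d=np.c_[px,np.ones(len(px))]@np.linalg.inv(K).T@T[:3,:3].T
    return T[:3,3]+d*((z-T[2,3])/d[:,2])[:,None]
def down(yaw):
    """tool pointing down; yaw = world direction of closing line (tool y)"""
    y=np.array([np.cos(yaw),np.sin(yaw),0]);z=np.array([0,0,-1.]);x=np.cross(y,z)
    return R.from_matrix(np.c_[x,y,z]).as_quat()
def near(yaw,pos):
    """yaw or yaw+pi, whichever keeps the last joint nearest to its middle"""
    best=None
    for k in (0,np.pi):
        q=solver.solve_ik(pos,down(yaw+k))
        if q is not None and (best is None or abs(q[5])<best[0]): best=(abs(q[5]),yaw+k)
    return down(best[1])
def snap(name,f):
    c=viewer.calibration(name); im=viewer.grab_frame(name); cv2.imwrite(f"pics/{f}.png",im)
    np.savez(f"pics/{f}.npz",mtx=c["mtx"],pose=c["pose"]); return im,c
E
python3 - <<'E'
from h import *
c=viewer.calibration("scene"); s=viewer.calibration("side")
p=lambda n,cal,px,z:print(n,np.round(cast(cal,px,z)[:,:2],3).tolist())
p("carr",c,[(117,228),(143,252),(183,216),(213,191)],.02)
p("carr side",s,[(364,342),(366,299),(311,300),(266,298)],.02)
p("fence top ends",c,[(222,263),(366,271)],.033)
p("box",c,[(267,228)],.045); p("pot",c,[(331,228)],.059)
p("clamp top",c,[(313,264)],.05)
p("tray",c,[(405,218),(483,221),(497,318),(412,288)],.025)
p("petri",c,[(152,203)],.017)
print(viewer.calibration("wrist")["mtx"])
for x,y,z in [(.5,0,.35),(.5,0,.4),(.5,-.25,.35),(.45,-.3,.35)]:
  print(x,y,z,[None if (q:=solver.solve_ik([x,y,z],down(a))) is None else np.round(q,2).tolist() for a in (np.pi/2,-np.pi/2)])
E
```

```text
carr [[0.558, -0.452], [0.616, -0.351], [0.484, -0.3], [0.377, -0.254]]
carr side [[0.549, -0.456], [0.611, -0.354], [0.477, -0.304], [0.37, -0.257]]
fence top ends [[0.616, -0.148], [0.57, 0.178]]
box [[0.5, -0.068]]
pot [[0.481, 0.086]]
clamp top [[0.588, 0.059]]
tray [[0.379, 0.267], [0.35, 0.459], [0.627, 0.449], [0.589, 0.28]]
petri [[0.453, -0.404]]
[[343.75520666   0.         277.46780645]
 [  0.         343.75520666 215.27863189]
 [  0.           0.           1.        ]]
0.5 0 0.35 [[-0.17, 0.16, 0.2, 1.6, 0.0, -0.17], [-0.17, 0.16, 0.2, 1.6, 0.0, 2.97]]
0.5 0 0.4 [[-0.17, 0.18, 0.34, 1.73, 0.0, -0.17], [-0.17, 0.18, 0.34, 1.73, 0.0, 2.97]]
0.5 -0.25 0.35 [[-0.61, 0.27, 0.34, 1.64, 0.0, -0.61], [-0.61, 0.27, 0.34, 1.64, 0.0, 2.53]]
0.45 -0.3 0.35 [[-0.74, 0.24, 0.29, 1.62, 0.0, -0.74], [-0.74, 0.24, 0.29, 1.62, 0.0, 2.4]]
```

Run:
```python
from h import *
a=down(np.pi/2)
r.reach([.48,0.03,.36],a); r.dwell(.2); snap("wrist","w1")
r.reach([.46,-.3,.36],a); r.dwell(.2); snap("wrist","w2")
print(get_state()["time"])
```

```text
3.2167
```

View pics/w1.png

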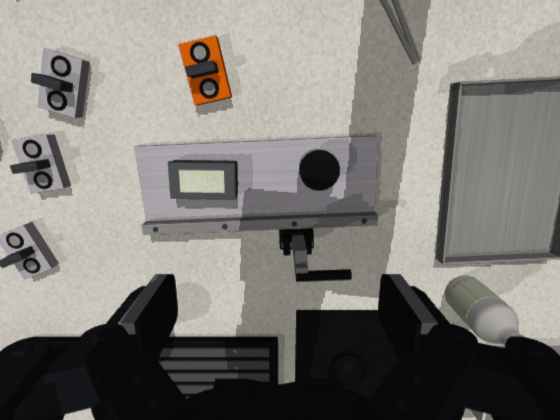

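View pics/w2.png

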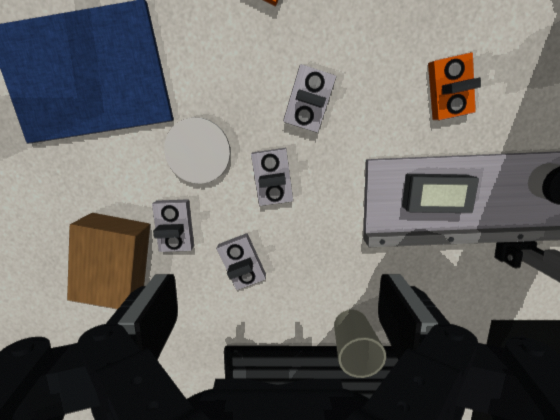

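w1 shows the jig (bed's near corners (137,147) and (377,136), fence ends (143,222) and (377,213)), the slide box at (203,180), the pot at (319,169), and the leaf bar running up to (351,274). w2 shows grey carriers at (173,226), (241,262), (272,178) and (310,97). The petri dish is at (198,151), and the orange look-alikes at (452,87) and (262,2) are excluded by colour.

```bash
cat >> h.py <<'E'
def load(f):
    d=np.load(f"pics/{f}.npz"); return cv2.imread(f"pics/{f}.png"),{"mtx":d["mtx"],"pose":d["pose"]}
E
python3 - <<'E'
from h import *
im,c=load("w1")
P=lambda px,z:cast(c,px,z)[:,:2]
nb=P([(137,147),(377,136)],.015); print("bed near",nb.round(4).tolist(),np.linalg.norm(nb[1]-nb[0]))
ff=P([(143,222),(377,213)],.033); print("fence top near-edge",ff.round(4).tolist(),np.linalg.norm(ff[1]-ff[0]))
# label of slide box
hsv=cv2.cvtColor(im,cv2.COLOR_BGR2HSV)
m=np.zeros(im.shape[:2],np.uint8); m[160:202,160:245]=(im[160:202,160:245].max(2)<105)*255
cs,_=cv2.findContours(m,cv2.RETR_EXTERNAL,cv2.CHAIN_APPROX_NONE); k=max(cs,key=cv2.contourArea)
rc=cv2.minAreaRect(P(k[:,0,:],.045).astype(np.float32)); print("box rect@.045",rc)
m=np.zeros(im.shape[:2],np.uint8); m[140:200,290:350]=(im[140:200,290:350].max(2)<50)*255
cs,_=cv2.findContours(m,cv2.RETR_EXTERNAL,cv2.CHAIN_APPROX_NONE); k=max(cs,key=cv2.contourArea)
print("pot",cv2.minEnclosingCircle(P(k[:,0,:],.059).astype(np.float32)))
print("bar end .148",P([(351,275),(296,277)],.148).round(4).tolist())
print("clamp top front",P([(279,232),(313,231)],.055).round(4).tolist())
print("tray wall top inner/outer",P([(452,84),(438,262)],.025).round(4).tolist())
x=im[120:300,120:400]; cv2.imwrite("pics/c1.png",cv2.resize(x,None,fx=2.8,fy=2.8,interpolation=cv2.INTER_CUBIC))
E
```

```text
bed near [[0.4541, -0.1654], [0.4395, 0.1681]] 0.33389564898777924
fence top near-edge [[0.5582, -0.1621], [0.5451, 0.1718]] 0.3341283950716324
box rect@.045 ((0.49486905336380005, -0.06937967985868454), (0.0932328924536705, 0.053104039281606674), 89.9364242553711)
pot ((0.48003944754600525, 0.08394964039325714), 0.026371095329523087)
bar end .148 [[0.5847, 0.1136], [0.5871, 0.0513]]
clamp top front [[0.5658, 0.0325], [0.5644, 0.0792]]
tray wall top inner/outer [[0.3729, 0.2574], [0.6246, 0.2726]]
```

View pics/c1.png

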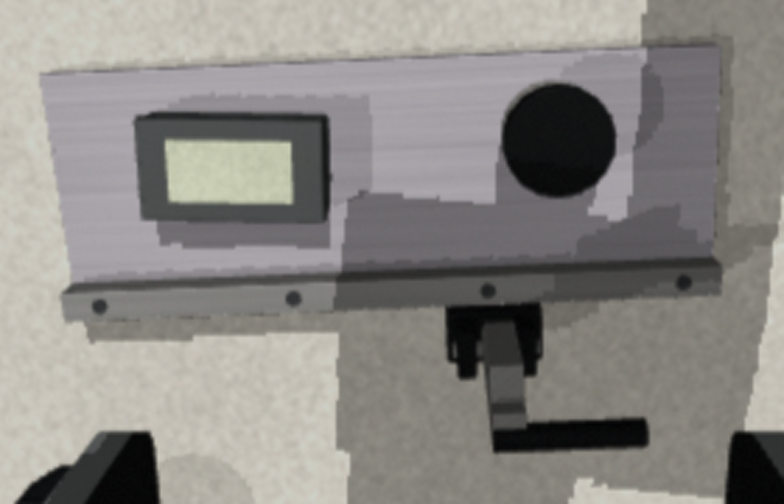

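Everything fits the given sizes: bed 337 mm, lid radius 26 mm, box 93x53. Jig origin is about (0.506, 0.0035) with yaw 0.042, and the stop's gauging side is at jig y = +44.5 mm. Now clearing the bed.

```bash
cat >> h.py <<'E'
def pick(x,y,z,yaw,effort=60,hi=.2):
    q=near(yaw,[x,y,z]); r.reach([x,y,hi],q); jaws.gripper_open()
    r.move_straight([x,y,z+.02],rate=.25); hit=r.move_straight([x,y,z],rate=.06,guard=10)
    jaws.gripper_close(effort); s=get_state(); print("pick hit",hit,"w",s["grip_width"],"f",s["gripper_force"])
    r.move_straight([x,y,hi],rate=.2)
    s=get_state(); print("lifted w",s["grip_width"],"f",s["gripper_force"],"F",s["force"].round(1)); return q
def place(x,y,z,yaw,hi=.2):
    q=near(yaw,[x,y,z]); r.reach([x,y,hi],q); s=get_state(); print("over w",s["grip_width"],s["gripper_force"])
    r.move_straight([x,y,z+.03],rate=.25); hit=r.move_straight([x,y,z],rate=.05,guard=6)
    print("place hit",hit,get_state()["eef_pos"][2]); jaws.gripper_open(); r.move_straight([x,y,hi],rate=.3); return q
E
python3 - <<'E'
from h import *
r.reach([.48,0.0,.25],down(np.pi/2))
pick(.480,.084,.032,np.pi/2+.042,50); place(.558,.359,.022,np.pi/2+.06)
pick(.495,-.069,.024,0.0,50); place(.43,.351,.014,.06)
r.reach([.47,.12,.36],down(np.pi/2)); r.dwell(.1); snap("wrist","w3")
print(get_state()["time"])
E
```

```text
pick hit False w 0.5969494231004532 f 51.83481554500759
lifted w 0.5967961337637548 f 52.10214479579008 F [-0.3 -0.3 -1.5]
over w 0.604353113436534 52.10735277476488
place hit True 0.021619035651690974
pick hit False w 0.5710488479910091 f 52.28100836277008
lifted w 0.5716926867310851 f 51.74972891807556 F [-0.9 -0.3 -1.6]
over w 0.5706569435094577 51.811970472335815
place hit True 0.013419852020547306
21.825
```

View pics/w3.png

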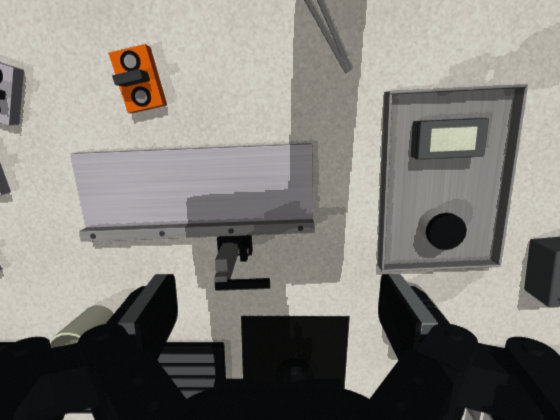

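Both items are in the tray, at (450,138) and (446,231), and the bed is clear. Next: triangulate the bar end across w1, w3 and a fresh scene view, and refine the jig edges.

```bash
cat >> h.py <<'E'
def tri(obs):
    """least-squares point from (calibration, pixel) pairs"""
    A=np.zeros((3,3));b=np.zeros(3)
    for c,px in obs:
        o=np.array(c["pose"])[:3,3]; d=cast(c,px,0)[0]-o; d/=np.linalg.norm(d); M=np.eye(3)-np.outer(d,d); A+=M;b+=M@o
    return np.linalg.solve(A,b)
E
python3 - <<'E'
from h import *
w1=load("w1")[1];w3=load("w3")[1];sc=viewer.calibration("scene")
print("bar +y end",tri([(w1,(351,274)),(w3,(270,283))]), tri([(w1,(351,274)),(w3,(270,283)),(sc,(344,234))]))
for c,n,f in ((w1,(134.6,376.8,146,135.7),(142.5,377.5,225,215.7)),(w3,(71,313,153,144),(80,314,236,227))):
    a=cast(c,[(n[0],n[2]),(n[1],n[3])],.015); b=cast(c,[(f[0],f[2]),(f[1],f[3])],.033)
    print(a[:,:2].round(4).tolist(),b[:,:2].round(4).tolist())
# closer looks: fence/clamp region from lower, two poses
q=down(np.pi/2)
r.reach([.50,.06,.20],q); r.dwell(.1); snap("wrist","w4")
sci,_=snap("scene","s4"); x=sci[190:310,200:400]
a=load("w4")[0]
out=np.zeros((600,800,3),np.uint8); out[:420,:560]=a; cv2.imwrite("pics/v4.png",a); cv2.imwrite("pics/s4c.png",cv2.resize(x,None,fx=4,fy=4,interpolation=cv2.INTER_CUBIC))
E
```

```text
bar +y end [0.58220352 0.11290223 0.1506771 ] [0.57889903 0.11319699 0.1570422 ]
[[0.4527, -0.1686], [0.4391, 0.1678]] [[0.5627, -0.1633], [0.5491, 0.1728]]
[[0.4524, -0.1678], [0.4394, 0.1705]] [[0.5692, -0.1642], [0.5549, 0.1738]]
```

View pics/v4.png

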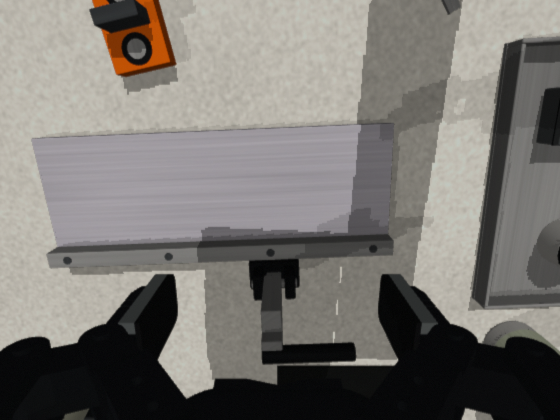

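View pics/s4c.png

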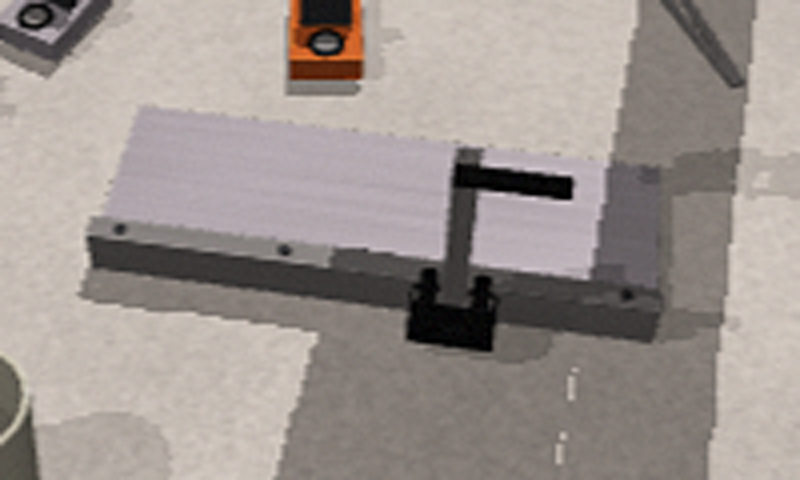

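w4 shows bed corners at (33,138) and (393,123), the fence's top near edge from (49,253) to (392,239), and the bar from (263,356) to (354,352). The scene crop puts the bar end at (343,237). The leaf is up and everything else looks undisturbed.

Run:
```python
from h import *
w1=load("w1")[1];w3=load("w3")[1];w4=load("w4")[1];sc=load("s4")[1]
e=tri([(w1,(351,275)),(w3,(270,283)),(w4,(354,352)),(sc,(343,237))]); print("bar end",e, "w4+sc",tri([(w4,(354,352)),(sc,(343,237))]))
s=tri([(w4,(263,356)),(sc,(314,234))]); print("bar start",s)
im=load("w4")[0]; g=cv2.cvtColor(im,cv2.COLOR_BGR2GRAY).astype(float); 
def edge(cols,f,sgn,w=7):
    pts=[]
    for u in cols:
        v0=int(round(f(u))); d=np.diff(cv2.GaussianBlur(g,(3,3),0)[v0-w:v0+w+1,u])*sgn; pts.append((u,v0-w+d.argmax()+.5))
    return np.array(pts)
nb=edge(range(45,340,5),lambda u:138-15*(u-33)/360,1)
ft=edge(range(60,390,5),lambda u:253-14*(u-49)/343,1)
for n,p,z in (("bed",nb,.015),("fence top",ft,.033)):
    P=cast(w4,p,z); k=np.polyfit(P[:,1],P[:,0],1)
    ok=abs(P[:,0]-np.polyval(k,P[:,1]))<.002; k=np.polyfit(P[ok,1],P[ok,0],1); print(n,k,ok.sum(),len(ok))
a=cast(w4,[(33,138),(393,123)],.015);print(a.round(4).tolist(), cast(w4,[(49,253),(392,239)],.033).round(4).tolist())
```

```text
bar end [0.58226716 0.11292344 0.15129804] w4+sc [0.58193825 0.11301456 0.1510852 ]
bar start [0.58532797 0.05318589 0.1507242 ]
bed [-0.04200929  0.44648724] 59 59
fence top [-0.04142796  0.55462894] 66 66
[[0.4527, -0.1676, 0.015], [0.439, 0.1677, 0.015]] [[0.5612, -0.162, 0.033], [0.5465, 0.1715, 0.033]]
```

```bash
cat >> h.py <<'E'
YAW=.042; O=np.array([.505,.0026]); Y0=.045   # jig pose, clamp y in jig
def J(x,y,z):
    c,s=np.cos(YAW),np.sin(YAW); return np.array([O[0]+c*x-s*y,O[1]+s*x+c*y,z])
def unJ(p):
    c,s=np.cos(YAW),np.sin(YAW); d=np.asarray(p)[:2]-O; return np.array([c*d[0]+s*d[1],-s*d[0]+c*d[1]])
def bar(a): return J(.085-.105*np.cos(a),Y0+.038,.045+.105*np.sin(a)-.019)
E
python3 - <<'E'
from h import *
p=bar(1.55); q=near(YAW,p); r.reach(p+[0,0,.09],q); r.move_straight(p,rate=.15,guard=10)
jaws.gripper_close(30); s=get_state(); print(s["grip_width"],s["gripper_force"],s["force"].round(1))
for a in np.linspace(1.55,0,9)[1:-1]:
    r.move_straight(bar(a),rate=.15)
    print(round(a,2),get_state()["force"].round(1),get_state()["grip_width"])
h=r.move_straight(bar(0),rate=.04,guard=12); s=get_state(); print(h,s["force"].round(1),s["eef_pos"]-bar(0))
h=r.move_straight(bar(-.03),rate=.02,guard=12); s=get_state(); print(h,s["force"].round(1),s["eef_pos"]-bar(0))
jaws.gripper_open(); r.move_straight(bar(0)+[0,0,.2],rate=.25)
r.reach([.5,.03,.25],down(np.pi/2)); r.dwell(.1); snap("wrist","w5"); print(get_state()["time"])
E
```

```text
0.12536063354159724 29.193120896816254 [-0.8  0.6  3.1]
1.36 [-1.8  0.1  6. ] 0.12731003859632634
1.16 [-4.1  0.1  7.4] 0.1278987375999425
0.97 [-6.1 -0.   7.1] 0.12243844055189881
0.78 [-5.9  0.9  4.2] 0.1318078895196913
0.58 [-6.6  1.3  2.4] 0.1267317620027043
0.39 [-8.2  1.5  1.3] 0.13071230774841483
0.19 [-8.7  1.2  1. ] 0.1265286980866531
False [-11.2   0.3  -1.2] [-0.0015093   0.00011132 -0.00046055]
False [-11.5   1.5  -1.2] [-1.56844237e-03  8.91682094e-05 -3.65272481e-03]
31.8
```

View pics/w5.png

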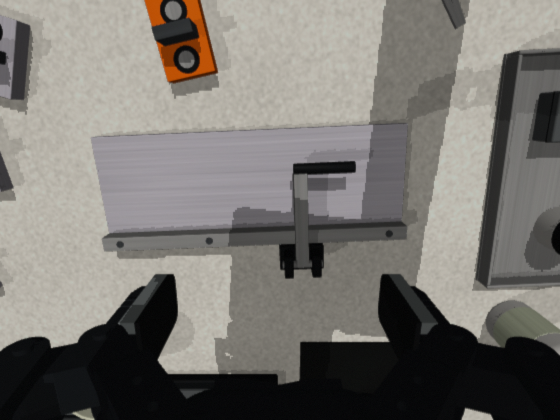

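The leaf is down across the bed with its bar from (294,168) to (355,167). I'll press it from above with shut fingers to confirm it's seated; the bar top should be at z = 51 mm.

Run:
```python
from h import *
c=load("w5")[1]
a=cast(c,[(294,169),(355,167)],.045); print("bar ends jig",[unJ(p).round(4).tolist() for p in a])
jaws.gripper_close(30)
p=bar(0); p[:2]=J(-.022,Y0+.038,0)[:2]; q=near(YAW+np.pi/2,p); r.reach([p[0],p[1],.12],q); r.dwell(.2)
h=r.move_straight([p[0],p[1],.040],rate=.03,guard=8); s=get_state(); print(h,s["eef_pos"],s["force"].round(1))
r.move_straight([p[0],p[1],.15],rate=.25)
r.reach([.47,-.22,.30],down(np.pi/2)); jaws.gripper_open(); r.dwell(.1); im,c=snap("wrist","w6"); print(get_state()["time"])
```

```text
bar ends jig [[-0.0202, 0.0456], [-0.0196, 0.1073]]
True [0.4794965  0.08462363 0.05066059] [-2.   0.2 10. ]
38.1917
```

View pics/w6.png

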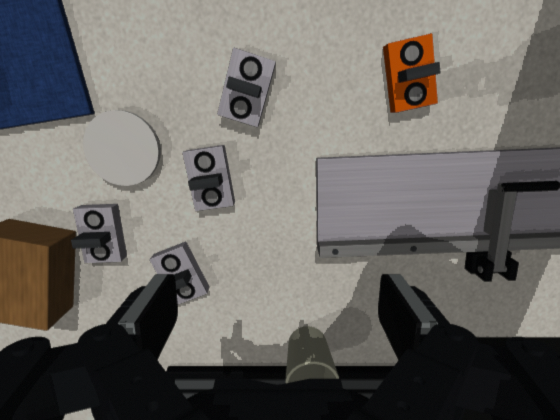

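The stop is seated: the bar top is at 50.7 mm and the gauging side at jig y = 45.4 mm. In w6 the grey carriers are at (97,235), (178,277), (208,179) and (246,88). The piece at (412,73) is orange and excluded, and the wooden box at (35,275) stands close to the first carrier. Next I'll write a detector based on the mount rings.

```bash
sed -i 's/Y0=.045 /Y0=.0454 /' h.py
cat >> h.py <<'E'
def carriers(im,c,base=0.):
    """grey carriers: pairs of ring mounts (holes in dark blobs) about 40 mm apart -> [x,y,axis angle]"""
    m=(im.max(2)<75).astype(np.uint8)*255; m[300:,:]=0
    m=cv2.resize(m,None,fx=1,fy=1); cs,hi=cv2.findContours(m,cv2.RETR_CCOMP,cv2.CHAIN_APPROX_NONE)
    P=[]
    for k,h in zip(cs,hi[0] if hi is not None else []):
        if h[3]>=0 and cv2.contourArea(k)>12:
            M=cv2.moments(k); (w,hh)=cv2.minAreaRect(k)[1]
            if max(w,hh)<2.0*min(w,hh): P.append((M["m10"]/M["m00"],M["m01"]/M["m00"]))
    out=[]
    if len(P)<2: return out
    W=cast(c,P,base+.02)
    for i in range(len(P)):
        for j in range(i):
            d=W[i]-W[j]; L=np.linalg.norm(d)
            if .030<L<.060:
                mid=(W[i]+W[j])/2; n=np.array([-d[1],d[0],0])/L
                q=(mid+n*.021-np.array(c["pose"])[:3,3])@np.array(c["pose"])[:3,:3]; u=np.array(c["mtx"])@q; u=(u[:2]/u[2]).round().astype(int)
                sat=0
                if 2<u[0]<557 and 2<u[1]<417:
                    s=im[u[1]-1:u[1]+2,u[0]-1:u[0]+2].reshape(-1,3).mean(0); sat=s.max()-s.min()
                if sat<70: out.append((mid[0],mid[1],np.arctan2(d[1],d[0]),L,tuple(np.mean([P[i],P[j]],0).round(0)),sat))
    return out
E
python3 - <<'E'
from h import *
for f in ("w2","w6"):
    for o in carriers(*load(f)): print(f,np.round(o[:4],4),o[4],o[5])
print("box corner",tri([(load("w2")[1],(150,222)),(load("w6")[1],(75,236))]),tri([(load("w2")[1],(149,222)),(viewer.calibration("side"),(433,345))]))
E
```

```text
w2 [ 0.6126 -0.3538 -2.7348  0.0467] (np.float64(241.0), np.float64(265.0)) 1.5555555555555571
w2 [ 0.5538 -0.4552 -3.0907  0.0469] (np.float64(172.0), np.float64(228.0)) 2.0
w2 [ 0.4791 -0.3056 -2.9902  0.047 ] (np.float64(272.0), np.float64(179.0)) 3.1111111111111143
w2 [ 0.3718 -0.2566  2.8558  0.0455] (np.float64(309.0), np.float64(99.0)) 5.444444444444429
w6 [ 0.613  -0.3541 -2.7527  0.0471] (np.float64(178.0), np.float64(278.0)) 0.7777777777777786
w6 [ 0.5543 -0.4556 -3.105   0.0476] (np.float64(97.0), np.float64(237.0)) 2.0
w6 [ 0.4797 -0.3058 -2.9895  0.0482] (np.float64(208.0), np.float64(180.0)) 2.2222222222222214
w6 [ 0.373  -0.2573  2.8498  0.0481] (np.float64(245.0), np.float64(89.0)) 1.8888888888888857
box corner [ 0.55088483 -0.4888678   0.01214486] [ 0.6194789  -0.51547396  0.02139203]
```

The detector gives four grey carriers, consistent to about 1 mm between the two views. Placing the first one now.

```bash
cat >> h.py <<'E'
def look(f):
    r.reach([.45,-.25,.32],down(np.pi/2)); r.dwell(.1); im,c=snap("wrist",f); return [o for o in carriers(im,c) if unJ(o[:2])[1]<-.19]
def seat(o,i):
    """pick carrier o, slide it home as number i of the row"""
    pick(o[0],o[1],.026,o[2],70,hi=.15)
    x,y=.012-.007,Y0-.025-.05*i-.007
    q=near(YAW,J(x,y,.041)); r.reach(J(x,y,.12),q); r.dwell(.15)
    s=get_state(); print("over w",s["grip_width"],s["gripper_force"],s["force"].round(1))
    r.move_straight(J(x,y,.05),rate=.2); h=r.move_straight(J(x,y,.038),rate=.03,guard=5); z=get_state()["eef_pos"][2]; print("bed",h,z)
    z+=.0005
    h1=r.move_straight(J(x+.014,y,z),rate=.02,guard=6); a=unJ(get_state()["eef_pos"])
    h2=r.move_straight(J(a[0],y+.014,z),rate=.02,guard=6); b=unJ(get_state()["eef_pos"])
    s=get_state(); print("fence",h1,"stop",h2,"jig x",a[0]-.012,"y",b[1]-(Y0-.025-.05*i),"F",s["force"].round(1))
    jaws.gripper_open(); r.move_straight(np.r_[get_state()["eef_pos"][:2],.15],rate=.25)
E
python3 - <<'E'
from h import *
os=look("w7"); print([np.round(o[:3],3) for o in os])
o=min(os,key=lambda o:abs(o[0]-.48)); seat(o,0)
r.reach(J(-.02,-.03,.25),down(np.pi/2+YAW)); r.dwell(.1); snap("wrist","w8"); print(get_state()["time"])
E
```

```text
[array([ 0.554, -0.456, -3.094]), array([ 0.48 , -0.306, -3.004]), array([ 0.373, -0.257,  2.857]), array([ 0.369, -0.567,  2.476]), array([ 0.333, -0.554,  3.103]), array([ 0.311, -0.549,  3.074]), array([ 0.304, -0.545,  2.961]), array([ 0.294, -0.547,  2.814]), array([ 0.303, -0.548,  3.049]), array([ 0.294, -0.549,  2.943])]
pick hit False w 0.11743474960776473 f 69.25612449645996
lifted w 0.1257517318239566 f 68.23723554611206 F [ 0.5  0.2 -4. ]
over w 0.1228430471382295 68.23897361755371 [-0.   0.7 -3.6]
bed True 0.041262292116768726
fence True stop True jig x -0.006035664858537724 y -0.001134404908085345 F [-0.2 -2.3  4.1]
48.475
```

View pics/w8.png

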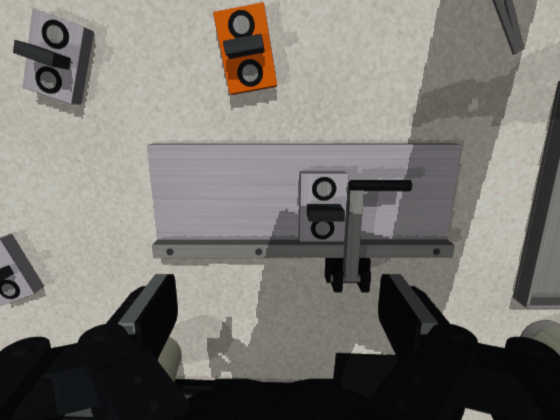

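The first carrier is beside the stop at (323,207). The fence contact came 6 mm early, so I'll verify it with a push and by measurement.

```bash
cat >> h.py <<'E'
def onbed(f,y=-.03):
    r.reach(J(-.02,y,.25),down(np.pi/2+YAW)); r.dwell(.1); im,c=snap("wrist",f)
    for o in sorted(carriers(im,c,.015),key=lambda o:-o[1]):
        j=unJ(o[:2]); 
        if abs(j[0])<.06 and j[1]>-.18: print("on bed: clamp x %.4f y %.4f ang %.3f"%(j[0]-.05,j[1]-Y0,(o[2]-YAW+np.pi/2)%np.pi-np.pi/2))
def pushx(i,g=8):
    y=Y0-.025-.05*i; q=near(YAW+np.pi/2,J(-.075,y,.026)); jaws.gripper_close(30)
    r.reach(J(-.075,y,.08),q); r.move_straight(J(-.075,y,.027),rate=.2)
    h=r.move_straight(J(-.02,y,.027),rate=.03,guard=g); s=get_state(); print("pushx",h,unJ(s["eef_pos"]).round(4),s["force"].round(1))
    r.move_straight(J(-.08,y,.027),rate=.2); r.move_straight(J(-.08,y,.12),rate=.25)
E
python3 - <<'E'
from h import *
print([ (unJ(o[:2])-[.05,Y0],o[2]) for o in carriers(*load("w8"),.015)])
pushx(0); jaws.gripper_open(); onbed("w9"); print(get_state()["time"])
E
```

```text
[(array([-0.04285811, -0.02561316]), np.float64(-3.09073436012199)), (array([-0.19219818, -0.29027509]), np.float64(2.8527971119641955))]
pushx True [-0.0388  0.0205] [0.1 0.8 0.6]
on bed: clamp x -0.0381 y -0.0248 ang 0.052
on bed: clamp x -0.0384 y -0.0284 ang -0.113
54.0917
```

Run:
```python
from h import *
im,c=load("w9")
for o in carriers(im,c,.015): print(unJ(o[:2])-[.05,Y0],o[2:5])
cv2.imwrite("pics/c9.png",cv2.resize(im[130:290,270:420],None,fx=3.7,fy=3.7,interpolation=cv2.INTER_CUBIC))
```

```text
[-0.03839612 -0.0284113 ] (np.float64(-0.07083534778506782), np.float64(0.04406856898576713), (np.float64(320.0), np.float64(213.0)))
[-0.03810728 -0.02478355] (np.float64(0.09365010083834706), np.float64(0.04442524070850494), (np.float64(323.0), np.float64(214.0)))
[-0.1922038  -0.29017013] (np.float64(2.85385236641061), np.float64(0.04344846920033531), (np.float64(51.0), np.float64(58.0)))
```

View pics/c9.png

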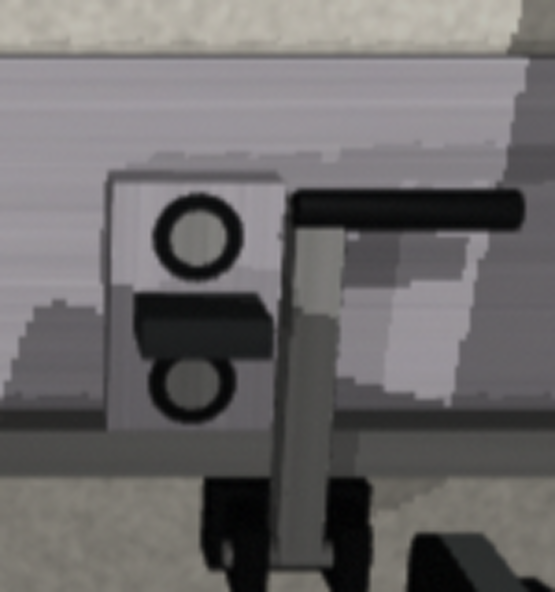

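The first carrier is square, with its end on the fence and its side at the stop. Next, the remaining three, sliding clear of the bed by about 1 mm, then pushing each home.

```bash
sed -i 's/    z+=.0005/    z=max(z,.041)+.0008; r.move_straight(J(x,y,z),rate=.02); r.dwell(.1)/' h.py
cat >> h.py <<'E'
def target(os,x,y): 
    o=min(os,key=lambda o:np.hypot(o[0]-x,o[1]-y)); print("target",np.round(o[:4],3)); return o
E
python3 - <<'E'
from h import *
os=look("w10"); o=target(os,.373,-.257)
if np.hypot(o[0]-.373,o[1]+.257)<.08: seat(o,1); pushx(1); jaws.gripper_open()
os=look("w11"); print([np.round(o[:3],3).tolist() for o in os if o[0]>.35]); onbed("w12"); print(get_state()["time"])
E
```

```text
target [ 0.373 -0.257  2.849  0.048]
pick hit False w 0.1233263298210693 f 69.21494722366333
lifted w 0.12098125271889695 f 68.26034188270569 F [-0.2  0.3 -3.6]
over w 0.11998821429896049 68.18643808364868 [-0.4 -0.1 -2.6]
bed True 0.041273308203320924
fence True stop True jig x -0.0021075912476260124 y -0.00038662523813853475 F [ 0.2 -3.5  1.3]
pushx True [-0.0388 -0.0295] [-0.8 -0.5  0.2]
[[0.586, -0.47, -0.042], [0.359, -0.565, 2.285], [0.354, -0.568, 2.471]]
on bed: clamp x -0.0382 y -0.0256 ang 0.008
on bed: clamp x -0.0162 y -0.0506 ang -1.570
on bed: clamp x -0.0602 y -0.0508 ang 1.570
on bed: clamp x -0.0382 y -0.0758 ang 0.003
71.8417
```

The row is tight so far: y is -25.6 and -75.8, both at x -38.2. One carrier has been knocked to (0.586,-0.470). I'll look again from farther out before taking the next.

Run:
```python
from h import *
def look2(f):
    r.reach([.54,-.36,.32],down(np.pi/2)); r.dwell(.1); im,c=snap("wrist",f)
    os=[o for o in carriers(im,c) if o[0]>.4 and o[1]>-.58]; print([np.round(o[:4],3).tolist() for o in os]); return os
os=look2("w13"); os=[o for o in os if unJ(o[:2])[1]<-.2]
o=target(os,.613,-.354)
if np.hypot(o[0]-.613,o[1]+.354)<.06: seat(o,2); pushx(2); jaws.gripper_open()
look2("w14"); onbed("w15",-.06); print(get_state()["time"])
```

```text
[[0.613, -0.354, -2.761, 0.047], [0.585, -0.47, -0.055, 0.048], [0.522, -0.018, 3.084, 0.049]]
target [ 0.613 -0.354 -2.761  0.047]
pick hit False w 0.11982995333568905 f 69.622642993927
lifted w 0.12092528561243195 f 68.69815349578857 F [-1.  -0.5 -4.8]
over w 0.12286538013816634 68.66696119308472 [ 0.5 -0.2 -3.3]
bed True 0.04127738078620494
fence True stop True jig x -0.00206423231187392 y -0.0014156918804109075 F [-0.5 -2.7  3.1]
pushx True [-0.0387 -0.0794] [ 0.9 -0.6 -0.6]
[[0.524, -0.066, 0.06, 0.049], [0.547, -0.042, -1.505, 0.046], [0.498, -0.042, 1.612, 0.052], [0.521, -0.017, 3.075, 0.049]]
on bed: clamp x -0.0382 y -0.0256 ang 0.005
on bed: clamp x -0.0161 y -0.0505 ang -1.568
on bed: clamp x -0.0601 y -0.0508 ang -1.568
on bed: clamp x -0.0381 y -0.0757 ang 0.008
on bed: clamp x -0.0155 y -0.1005 ang -1.551
on bed: clamp x -0.0601 y -0.1009 ang 1.568
on bed: clamp x -0.0376 y -0.1258 ang 0.007
90.1083
```

View pics/w14.png

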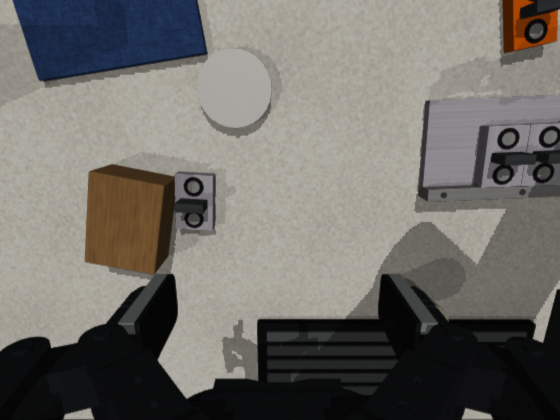

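The last carrier is at px (194,205), right beside the wooden box. The box is only about 40–60 mm high, well under the gripper body at 99 mm. Taking it now.

Run:
```python
from h import *
c=load("w14")[1]; a=cast(c,[(194,187),(193.5,219.5)],.02); m=a.mean(0); d=a[1]-a[0]; print(m,np.arctan2(d[1],d[0]),np.linalg.norm(d))
o=(.585,-.470,-.05)
if np.hypot(*(m[:2]-o[:2]))<.005: seat(o,3); pushx(3); jaws.gripper_open()
onbed("w16",-.06); print(get_state()["time"])
```

```text
[ 0.58404938 -0.46949608  0.02      ] -0.0838083011367575 0.04473040135658608
pick hit False w 0.1240520763954527 f 69.980149269104
lifted w 0.12261879861717787 f 69.18994188308716 F [ 1.1  0.2 -3.8]
over w 0.12277279005182501 69.19732332229614 [-1.3  0.2 -2.2]
bed True 0.04124028418992989
fence True stop True jig x -0.001967058824782807 y -0.0007114506127530174 F [-0.  -3.6  1.1]
pushx True [-0.0387 -0.1294] [-0.   0.5 -0.2]
on bed: clamp x -0.0382 y -0.0257 ang 0.002
on bed: clamp x -0.0162 y -0.0506 ang -1.570
on bed: clamp x -0.0602 y -0.0508 ang 1.571
on bed: clamp x -0.0382 y -0.0757 ang 0.006
on bed: clamp x -0.0157 y -0.1006 ang -1.555
on bed: clamp x -0.0602 y -0.1008 ang -1.570
on bed: clamp x -0.0378 y -0.1258 ang 0.003
on bed: clamp x -0.0154 y -0.1508 ang 1.570
on bed: clamp x -0.0602 y -0.1509 ang 1.568
on bed: clamp x -0.0378 y -0.1760 ang 0.003
105.5667
```

All four read y ≈ -25.7, -75.7, -125.8 and -176 at x ≈ -38, square to the fence. One push along the row towards the stop, then the stop goes up.

Run:
```python
from h import *
jaws.gripper_close(30); y0=-.2; q=near(YAW,J(.012,y0,.03)); r.reach(J(.012,y0,.09),q); r.move_straight(J(.012,y0,.027),rate=.2)
h=r.move_straight(J(.012,-.145,.027),rate=.03,guard=7); s=get_state(); print("pushy",h,unJ(s["eef_pos"]).round(4),s["force"].round(1))
r.move_straight(J(.012,y0,.027),rate=.2); r.move_straight(J(.012,y0,.12),rate=.25); jaws.gripper_open()
p=bar(0)-[.002,0,0]; q=near(YAW,p); r.reach(p+[0,0,.1],q); print(r.move_straight(p,rate=.12,guard=10))
jaws.gripper_close(30); s=get_state(); print(s["grip_width"],s["force"].round(1))
for a in np.linspace(0,1.68,10)[1:]:
    r.move_straight(bar(a),rate=.15)
    print(round(a,2),get_state()["force"].round(1))
h=r.move_straight(bar(1.80),rate=.03,guard=12); s=get_state(); print(h,s["force"].round(1),s["eef_pos"]-bar(1.75))
jaws.gripper_open(); r.move_straight(bar(1.75)+[0,0,.09],rate=.2)
# seat check: shut fingers push the bar towards +x
jaws.gripper_close(30); p=bar(1.75); q=near(YAW+np.pi/2,p-[.06,0,0]); r.reach(p+[-.06,0,.08],q); r.move_straight(p+[-.06,0,.009],rate=.2)
h=r.move_straight(p+[.01,0,.009],rate=.03,guard=9); s=get_state(); print("push",h,s["force"].round(1),unJ(s["eef_pos"])-unJ(p))
r.move_straight(p+[-.06,0,.009],rate=.2); r.move_straight(p+[-.06,0,.09],rate=.2); jaws.gripper_open()
onbed("w17",-.02); snap("scene","s17"); print(get_state()["time"])
a=load("w17")[0]; b=load("s17")[0]; cv2.imwrite("pics/f17.png",cv2.resize(np.hstack([a,b]),(800,300)))
```

```text
pushy True [ 0.012  -0.1668] [-0.4 -4.3  3. ]
False
0.1296955295248739 [1.4 0.3 1.4]
0.19 [-5.1 -0.2  2.3]
0.37 [-9.4 -0.1  4.5]
0.56 [-14.3  -0.7  10. ]
0.75 [-23.2  -0.6  18. ]
0.93 [-27.   -1.5  34.9]
1.12 [-12.8  -0.5  30.7]
1.31 [-4.8  0.6 21. ]
1.49 [-1.   2.  12.9]
1.68 [3.  0.8 6.9]
True [-1.9 -0.3  5.2] [-1.56428182e-03  9.03593420e-05  7.32101476e-04]
push True [-2.3  0.6  1.7] [-0.01852872  0.00076619]
on bed: clamp x -0.0384 y -0.0258 ang 0.001
on bed: clamp x -0.0162 y -0.0509 ang -1.567
on bed: clamp x -0.0604 y -0.0508 ang -1.570
on bed: clamp x -0.0382 y -0.0759 ang -0.004
on bed: clamp x -0.0159 y -0.1009 ang -1.561
on bed: clamp x -0.0603 y -0.1009 ang -1.570
on bed: clamp x -0.0380 y -0.1259 ang 0.003
on bed: clamp x -0.0157 y -0.1510 ang 1.569
on bed: clamp x -0.0603 y -0.1510 ang 1.569
on bed: clamp x -0.0381 y -0.1761 ang -0.003
124.25
```

View pics/f17.png

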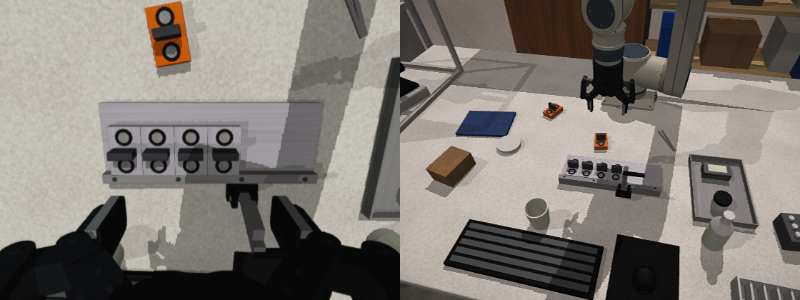

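The row is tight and flush. The stop is fully up: a 9 N push on the bar met its end stop at the 1.75 rad position. The bystanders are undisturbed and the box and pot are in the tray.

Run:
```python
from h import *
print(ticket.sign_off())
```

```text
the job is handed in; nothing more can be done
None
```

The job is done and handed in at about 124 s of the 210 s: the slide box and pot are in the tray, all four grey carriers sit tight in a row flush with the fence, and the stop is fully up again.

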